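# Turn the trolley wheel on its test stand until the valve is at the top

## Task

The spoked trolley wheel on the sloping plywood stand is to be put at its starting mark for a balance test: with fingertips pushing gently on its spokes, turn it until the valve stem is at the very top of the wheel, straight uphill of the hub, and leave it at rest there. Only push: do not pinch or lift anything, do not shift the stand, and leave the things lying around where they are.

Things in the scene. Friction and masses are not known exactly. Their poses are not given: they have to be found in the camera images.
- wheel (a joint): wheel angle about its axle, rad, any number of turns; 0 or any multiple of 2 pi is the valve at the very top. A growing value carries the wheel's highest point towards the stand's -y side. Either way round will do. Stiff bearing (0.1 N m friction, 1.6 N at 62 mm from the axle): it stops at once and stays where it is left.
- stand: loose plywood stand, 6 kg; origin on the table under the wheel's centre, z up. The wheel's face slopes 35 deg from level: in stand axes its outward normal is (sin 35, 0, cos 35), uphill (towards the robot) is (-cos 35, 0, sin 35), and stand y lies in its plane. Base 340 x 340 x 18 mm, x -140 to 200 mm. A board lies 54 mm behind the spokes' mid-plane: fingers may reach through.
- bridge (a point): middle of the flat aluminium bridge, 26 mm wide, 8 mm thick, 324 mm long, fixed to the stand 24 to 32 mm in front of the spokes' mid-plane. It crosses the whole wheel level along stand y, over the hub, so a finger in the half above it cannot follow a spoke into the half below: push one spoke after another.
- spokes: the wheel's five grey straight spokes, from hub (radius 22 mm) to rim (inner radius 88 mm), each 14 mm wide, 10 mm thick, at 36, 108, 180, 252 and 324 deg from the valve. Origin at the wheel's centre, 9 mm behind point hub; own z is the face's outward normal, own -x points to the valve. Black tyre: radius 90 to 130 mm, front 11 mm in front of the spokes' mid-plane.
- valve (a point): on the short valve stem (brass, black cap, 10 mm thick), which stands inward from the rim midway between two spokes, from radius 94 to 65 mm, bending to the front; this point is 85 mm from the axle in the spokes' mid-plane and turns with the wheel
- top (a point): where point valve must come: fixed to the stand, 85 mm straight uphill of the hub in the spokes' mid-plane (nothing is to be seen there)
- hub (a point): point on the axle in the spokes' mid-plane, about 172 mm above the table
- wrench: bystander: open-ended spanner, 150 mm long, lying on the front ledge of the stand's base; origin under its middle
- cup: bystander: white mug, 72 mm across, 85 mm tall, on the table at the stand's left (+y) side; origin under its middle
- screwdriver: bystander: screwdriver with black handle, 190 mm long, lying on the table at the stand's right (-y) side; origin under its middle
- jar: bystander: small closed jar, 56 mm across, 75 mm tall, on the table at the stand's left side; origin under its middle
- weight: bystander: brass laboratory weight with a knob, 50 mm across, 58 mm tall, on the table at the stand's right side; origin under its middle
- spacer: bystander: wooden spacer block 60 x 40 x 25 mm, on the table at the right, nearer the robot; origin under its middle
- collar: bystander: steel shaft collar, 48 mm across, 14 mm tall, on the table at the left, nearer the robot; origin under its middle

How it is judged:
On the way:
1. the wheel is turned by fingers pushing on its spokes (contact force between the fingers and spokes above 0.4 N and distance of valve from where it was at the start of the episode above 0.05 m), for 0.05 s.
At the end, for the whole second after the job is handed in: the valve is within 9 mm (about 6 degrees) of the very top of the wheel, the wheel is at rest (under 0.05 rad/s) and the stand is within 20 mm of where it stood (distance between valve and top below 0.009 m and velocity of joint wheel between -0.05 and 0.05 rad/s and distance of stand from where it was at the start of the episode below 0.02 m); the robot touches nothing.
It fails at once if the stand is lifted, tipped or shifted (more than 20 mm, or 0.1 rad of tilt) (distance of stand from where it was at the start of the episode above 0.02 m or angle between stand's own z axis and vertical above 0.1 rad).
It fails at once if the spokes are pinched or pushed hard (more than 30 N between fingers and spokes) (contact force between the fingers and spokes above 30 N).
It fails at once if a bystander is lifted or moved more than 30 mm (distance of any of wrench, cup, screwdriver, jar, weight, spacer, collar from where it was at the start of the episode above 0.03 m).
It also fails if it takes over 72 s, if anything falls off the work surface, if the arm or the gripper's body presses on something with over 40 N, if the wrist force passes 120 N, or if a joint passes its speed limit or range.

## Robot

A 6-joint arm with a two-finger parallel gripper is mounted at the origin on the work surface. World frame = base frame: x ahead of the robot, y to its left, z up, the work surface at z = 0. Lengths are in m, angles in rad, forces in N, time in s.
With the tool pointing down it reaches from about 0.425 to 0.95 m from the base axis. Payload 3.5 kg.
Tool frame: the origin (TCP) lies midway between the tips of the shut fingers; the grasp point (between the pads) lies 19 mm behind it; x points along the fingers, y is the direction in which the jaws open and shut, and the axes are right-handed (so a half turn about x gives the same grasp; the last joint's range is limited). The gripper opens to 85 mm and grips with 20 to 120 N. Pads are 22 mm wide; open, the fingers measure 114 mm over their backs; the gripper's body (76 mm by 85 mm) begins 54 mm behind the grasp point. The pads swing forward as they close: fully open they stand 13 mm farther back than shut.
Start: joints at [1.128, 0.286, 1.577, -0, 1.279, -0.15], TCP at [0.195, 0.646, 0.231] pointing down, gripper open.
Joint ranges: [-2.77, 2.77], [-0.9, 2.22], [0.21, 2.48], [-1.53, 4.67], [0.24, 2.81], [-2.84, 2.84]. Speed limits (rad/s): [2.79, 2.79, 3.14, 3.14, 3.14, 3.14].

## Interface

Orientations are given as a unit quaternion [x, y, z, w].
In Python, from plant import ctrl, vision gives the robot as it stands. The module is installed in compiled form; this text tells all that it offers.
- The arm moves only by the tool play_rows, never from a script. Its arguments are lists of equal length, an entry for each row: "claw": the closure in counts, from 0 (fully open) to 255 (shut); "travel": the shift along the tool's x, y, z in m, a list of three; "dr": the turn, a rotation vector about the tool's x, y, z in rad, a list of three. In form: {"claw": [claw, ...], "travel": [[tx, ty, tz], ...], "dr": [[wx, wy, wz], ...]}. A call has 1 to 20 rows; each row is the pose to reach, as a shift and turn from the pose measured when the call began, along the tool's axes at that moment; what a row does not reach only later rows make up. A row lasts 1/10 s, in which the tool goes at most 50 mm and 8.59 degrees, less where a joint would pass 70% of its speed; a pose out of reach is approached as far as the arm can. A call with a gripper value outside its range is refused whole. The fingers move at their own pace and stop on an object; "force" is the grip in N (left out, the last holds). Time passes only in rows, so rows that repeat a pose let the fingers close. It gives the time, the measured TCP pose, the force and the opening at its end, in the units of the state.
- ctrl.get_state(): the state, without advancing time (a new reading comes with each control period).
- vision.read_camera(name): name is "scene" or "top" or "wrist"; returns a dict with "img" (420x560x3 uint8, red, green, blue), "range_z" (420x560 float32, m along the optical axis (not along the pixel's ray), 0 where there is no reading), "K" (3x3 intrinsics, pixels), "world_to_cam" (4x4, takes a point from world to camera coordinates). Camera axes: x right, y up, looking along -z (the intrinsics and any distortion apply to the point x, -y, -z); pixel columns grow to the right and rows downward; lengths in m; the calibration is good to about 2 mm. A picture is of the moment at which its call begins.
- ctrl.sign_off(): hands the job in, once; it reports no verdict.
The state is a dict: "time": time; "qpos": joint angles; "dq": joint speeds; "joint_efforts": joint torques, N m; "eef_pos": TCP position; "tcp_rot": TCP orientation; "contact_force": force on the tool from outside, world axes, zero at the start; "wrist_torque": the same for the moment, N m; "opening": opening from 0.0 (shut) to 1.0 (fully open).
Only numpy, scipy, OpenCV 4.12 (cv2) and the standard library are available. Lean on these libraries where they do the work, as an engineer would, in place of code of your own. Each camera call takes 0.05 s, during which the arm holds its last target.

## Working session

There is one attempt and no reset: what is moved stays moved. The work goes in short steps, Python scripts to look and compute and a tool call to move; the robot and the scene stay as the last step left them, time stands still between calls to the robot, and variables do not carry over. Pictures are saved under pics/ and viewed, and the job is handed in when it is done.

Besides the shell and the picture viewer there is one more tool, called as name(argument=value, ...), one argument or row to a line, values as JSON. play_rows: Moves the arm, as the interface text tells. Its arguments: {"type":"object","properties":{"claw":{"type":"array","items":{"type":"number"}},"travel":{"type":"array","items":{"type":"array","items":{"type":"number"}}},"dr":{"type":"array","items":{"type":"array","items":{"type":"number"}}},"force":{"type":"number"}},"required":["claw","travel","dr"]}

```bash
mkdir -p pics
python3 - <<'E'
from plant import ctrl, vision
import cv2,numpy as np
s=ctrl.get_state(); print(s)
for n in ("scene","top","wrist"):
    d=vision.read_camera(n); cv2.imwrite(f"pics/{n}0.png",d["img"][:,:,::-1]); np.savez(f"{n}0.npz",**d); print(n,d["K"],d["world_to_cam"])
E
ls
```

```text
{'time': 0.0, 'qpos': array([ 1.12799733e+00,  2.87190379e-01,  1.57816792e+00,  1.92571105e-06,
        1.27862803e+00, -1.49987048e-01]), 'dq': array([-5.89518651e-04, -1.46080411e-04,  5.66025159e-04,  2.28953014e-03,
       -1.49078728e-04, -8.01845618e-05]), 'joint_efforts': array([-5.09015408e-04, -4.05998254e+01, -2.92617077e+01, -1.33566555e-04,
        6.03321139e-03, -9.65547258e-06]), 'eef_pos': array([0.1945126 , 0.64567728, 0.22993563]), 'tcp_rot': array([ 0.10234613,  0.69978927, -0.10396454,  0.69929366]), 'contact_force': array([ 0.29859612,  0.79865992, -0.22203156]), 'wrist_torque': array([-0.03136911, -0.05983553,  0.01603195]), 'opening': 1.001443728562516}
scene [[417.70264834   0.         271.77022049]
 [  0.         417.70264834 211.34587868]
 [  0.           0.           1.        ]] [[-0.39874032  0.91697943 -0.01244516  0.21162656]
 [-0.72558458 -0.30715671  0.61577737  0.28498796]
 [ 0.56083257  0.25456528  0.7878219  -1.46859352]
 [ 0.          0.          0.          1.        ]]
top [[466.03055324   0.         292.02749851]
 [  0.         466.03055324 209.93466323]
 [  0.           0.           1.        ]] [[-7.84627442e-03 -9.99967884e-01 -1.63299317e-03  1.95735637e-04]
 [ 9.87170877e-01 -8.00627841e-03  1.59466483e-01 -5.64705554e-01]
 [-1.59474436e-01 -3.60825508e-04  9.87201993e-01 -1.25983965e+00]
 [ 0.00000000e+00  0.00000000e+00  0.00000000e+00  1.00000000e+00]]
wrist [[365.46658022   0.         280.49249947]
 [  0.         365.46658022 210.14614946]
 [  0.           0.           1.        ]] [[ 2.88463847e-01  9.57490314e-01 -9.53217796e-04 -6.74519780e-01]
 [-9.12296820e-01  2.74545850e-01 -3.03873473e-01  3.94253980e-02]
 [-2.90694205e-01  8.85261284e-02  9.52711921e-01 -3.77201418e-01]
 [ 0.00000000e+00  0.00000000e+00  0.00000000e+00  1.00000000e+00]]
pics
scene0.npz
top0.npz
wrist0.npz
```

View pics/scene0.png

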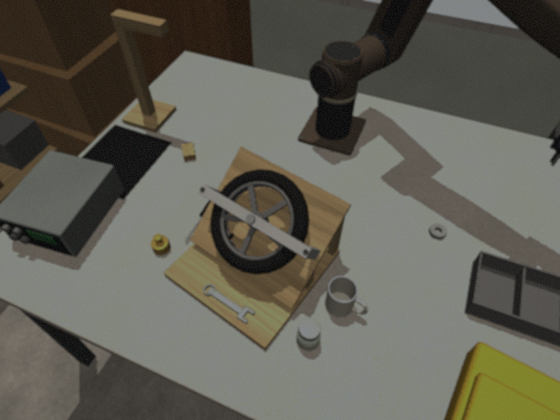

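View pics/top0.png

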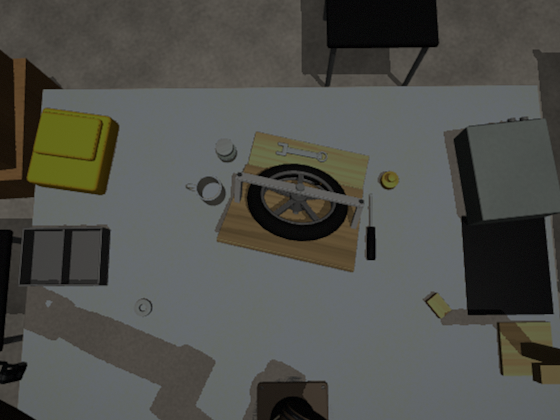

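```bash
cat > h.py <<'E'
import numpy as np, cv2
def cloud(d):
    z=d["range_z"].astype(float);K=d["K"];h,w=z.shape
    u,v=np.meshgrid(np.arange(w),np.arange(h))
    X=(u-K[0,2])/K[0,0]*z;Y=(v-K[1,2])/K[1,1]*z
    T=np.linalg.inv(d["world_to_cam"])
    P=np.stack([X,-Y,-z],-1)@T[:3,:3].T+T[:3,3]
    P[z<=0]=np.nan
    return P
def proj(d,p):
    p=np.atleast_2d(p);T=d["world_to_cam"];c=p@T[:3,:3].T+T[:3,3]
    K=d["K"];return np.stack([K[0,0]*c[:,0]/-c[:,2]+K[0,2],K[1,1]*-c[:,1]/-c[:,2]+K[1,2]],-1)
E
python3 - <<'E'
from h import *
for n,(a,b,c,e) in {"scene":(150,330,140,360),"top":(210,390,120,280)}.items():
    d=np.load(n+"0.npz");P=cloud(d)
    cv2.imwrite(f"pics/{n}crop.png",cv2.resize(d["img"][c:e,a:b,::-1],None,fx=3.2 if n=="top" else 2.7,fy=3.2 if n=="top" else 2.7,interpolation=cv2.INTER_CUBIC))
    z=P[...,2]; print(n, np.nanmin(z),np.nanmax(z))
d=np.load("top0.npz");P=cloud(d)
for u,v in [(298,188),(238,177),(362,202),(256,135),(367,155),(355,268),(220,240),(300,168),(300,235)]: print((u,v),P[v,u].round(4))
E
```

```text
scene -0.7662262234086147 0.5900808161988692
top -0.7733648663363419 0.5724291106686096
(298, 188) [ 0.5924 -0.0195  0.2112]
(238, 177) [0.623  0.1292 0.2039]
(362, 202) [ 0.5564 -0.1759  0.2099]
(256, 135) [0.7926 0.0997 0.0186]
(367, 155) [ 0.7289 -0.2237  0.0203]
(355, 268) [ 0.4033 -0.1813  0.0047]
(220, 240) [0.4658 0.1702 0.2109]
(300, 168) [ 0.6653 -0.0265  0.1236]
(300, 235) [ 0.4724 -0.0226  0.2483]
```

View pics/scenecrop.png

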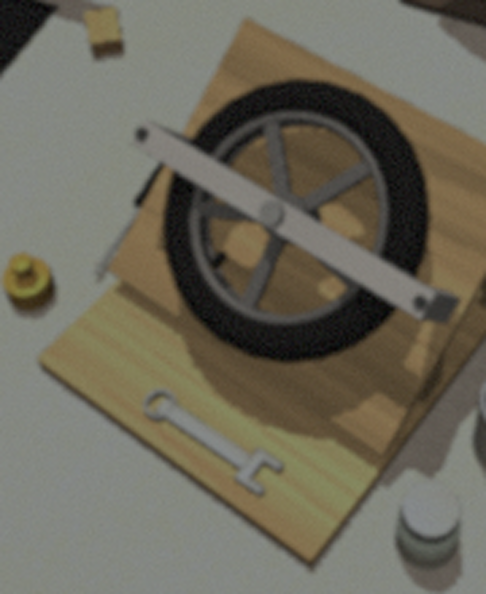

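View pics/topcrop.png

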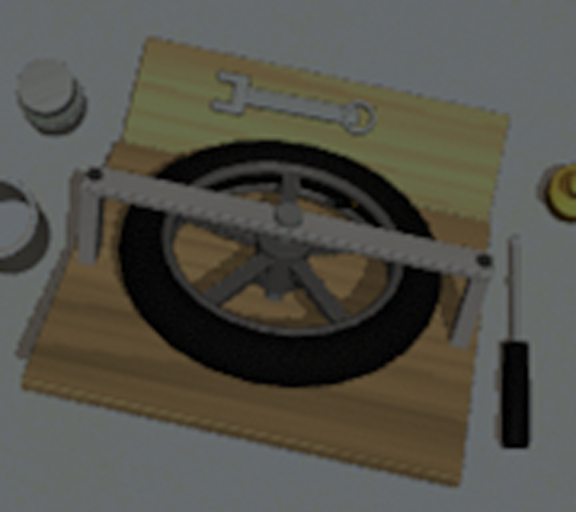

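```bash
cat >> h.py <<'E'
a35=np.radians(35)
def frame(x,y,yaw):
    R=np.array([[np.cos(yaw),-np.sin(yaw),0],[np.sin(yaw),np.cos(yaw),0],[0,0,1]])
    n=R@[np.sin(a35),0,np.cos(a35)];up=R@[-np.cos(a35),0,np.sin(a35)];sy=R@[0,1,0]
    return np.array([x,y,.172]),up,sy,n   # hub, uphill, stand y, normal
def rectify(d,fr,h=0.0,size=560,half=.14):
    # u right = +sy?  viewed from the front with uphill up: right-hand = up x n
    hub,up,sy,n=fr
    g=np.linspace(-half,half,size)
    right=np.cross(up,n)
    A,B=np.meshgrid(g,-g)
    P=hub+h*n+A[...,None]*right+B[...,None]*up
    uv=proj(d,P.reshape(-1,3)).reshape(size,size,2).astype(np.float32)
    return cv2.remap(d["img"],uv[...,0],uv[...,1],cv2.INTER_CUBIC)
E
python3 - <<'E'
from h import *
from scipy.optimize import least_squares
fr0=frame(.58,-.02,-.2)
print(np.cross(fr0[1],fr0[3]),fr0[2])
pts=[];lab=[]
for n in ("scene","top"):
    d=np.load(n+"0.npz");P=cloud(d);g=d["img"].max(-1)
    hub,up,sy,nn=fr0
    q=P-hub
    m=(g<(45 if n=="scene" else 28))&(np.linalg.norm(q,axis=-1)<.15)&(abs(q@nn)<.03)
    # erode
    m2=cv2.erode(m.astype(np.uint8),np.ones((3,3)))>0
    p=P[m2]; c=p.mean(0);u,s,vt=np.linalg.svd(p-c,full_matrices=False);nv=vt[2]*np.sign(vt[2][2])
    print(n,m.sum(),m2.sum(),c,nv,"tilt",np.degrees(np.arccos(nv[2])),"yaw",np.arctan2(nv[1],nv[0]),s/np.sqrt(len(p)))
    # circle fit of outer boundary
    pq=P[m]
    fr=frame(.58,-.02,np.arctan2(nv[1],nv[0]));r=np.cross(fr[1],fr[3])
    xy=np.stack([(pq-fr[0])@r,(pq-fr[0])@fr[1]],-1)
    hull=cv2.convexHull(xy.astype(np.float32))[:,0]
    f=least_squares(lambda k:np.hypot(*(hull-k[:2]).T)-k[2],[0,0,.13],loss='soft_l1',f_scale=.002)
    C=fr[0]+f.x[0]*r+f.x[1]*fr[1]+((pq-fr[0])@fr[3]).mean()*fr[3]
    print("circle",f.x,np.abs(f.fun).mean(),"centre",C,"offs",((pq-fr[0])@fr[3]).mean())
E
```

```text
[ 1.98669331e-01  9.80066578e-01 -1.38777878e-17] [0.19866933 0.98006658 0.        ]
scene 3016 2154 [0.5841103  0.00326699 0.18048224] [ 0.55854009 -0.11772215  0.82108127] tilt 34.80681964155101 yaw -0.2077272486881533 [0.08275975 0.07181821 0.00272215]
circle [0.00445227 0.00334384 0.12494535] 0.0005564727363758726 centre [ 0.58110306 -0.0156824   0.17809958] offs 0.005104832649060129
top 2694 1902 [ 0.53467309 -0.01207809  0.2117091 ] [ 0.53177621 -0.12436015  0.83770437] tilt 33.10150509626897 yaw -0.22972950058535263 [0.07235614 0.0713665  0.00552073]
circle [-0.00053363  0.01248875  0.12410878] 0.0015598671403498352 centre [ 0.5726357  -0.01882583  0.18315062] offs 0.004867680002972893
```

Run:
```python
from h import *
out=[]
for n in ("scene","top"):
    d=np.load(n+"0.npz")
    im=rectify(d,frame(.577,-.015,-.205),0,400)
    if n=="top": im=np.clip(im.astype(int)*2,0,255).astype(np.uint8)
    im=im.copy()
    for r in (22,88,130): cv2.circle(im,(200,200),int(r/.28*.4),(255,0,0),1)
    out.append(im)
cv2.imwrite("pics/rect.png",np.hstack(out)[:,:,::-1])
```

```text
(no output)
```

View pics/rect.png

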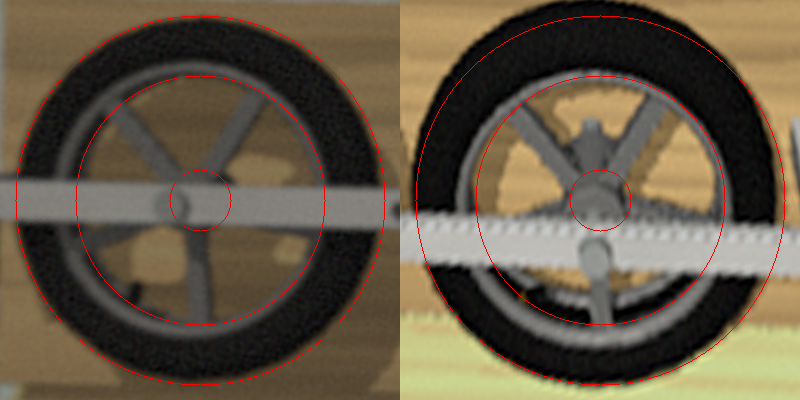

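Run:
```python
from h import *
from scipy.optimize import least_squares
D={n:np.load(n+"0.npz") for n in("scene","top")}
fr=frame(.577,-.015,-.205);hub,up,sy,n=fr
for k,d in D.items():
    P=cloud(d);q=P-hub
    m=(abs(q@n-.032)<.008)&(abs(q@up)<.025)&(abs(q@sy)<.17)
    p=q[m];print(k,m.sum(),"h",np.median(p@n))
    A=np.polyfit(p@sy,p@up,1);B=np.polyfit(p@sy,p@n,1);print("up vs sy",A,"n vs sy",B, (p@sy).min(),(p@sy).max())
# base corners by pixel edges: table base, triangulate 4 corners on z=.018
def ray(d,uv,z):
    K=d["K"];T=np.linalg.inv(d["world_to_cam"]);v=np.array([(uv[0]-K[0,2])/K[0,0],-(uv[1]-K[1,2])/K[1,1],-1]);v=T[:3,:3]@v;o=T[:3,3];return o+v*(z-o[2])/v[2]
t=D["top"];s=D["scene"]
A=ray(t,(256.5,132),.018);B=ray(t,(369,156),.018);print(A,B,np.arctan2(-(A-B)[0],(A-B)[1]))
A2=ray(s,(150+313/2.7,140+562/2.7),.018);B2=ray(s,(150+40/2.7,140+360/2.7),.018);print(A2,B2,np.arctan2(-(A2-B2)[0],(A2-B2)[1]))
# bridge end bolts at both cams
import itertools
def tri(us,ut):
    def f(p): return np.r_[proj(s,p)[0]-us,proj(t,p)[0]-ut]
    r=least_squares(f,[.58,0,.2]);return r.x,abs(r.fun).max()
L=tri((150+420/2.7,140+301/2.7),(210+95/3.2,120+175/3.2));R=tri((150+141/2.7,140+133/2.7),(210+484/3.2,120+261/3.2))
print(L,R);v=L[0]-R[0];print(np.arctan2(-v[0],v[1]),np.linalg.norm(v),"mid",(L[0]+R[0])/2)
```

```text
scene 1406 h 0.031687049348215555
up vs sy [-0.02164048 -0.00067648] n vs sy [0.01444038 0.03158584] -0.1662792140823891 0.15692306179896662
top 1166 h 0.034163751159057
up vs sy [-0.01887076  0.00330125] n vs sy [0.01247716 0.03386685] -0.1675732068928263 0.15648093828476914
[0.80201889 0.09831812 0.018     ] [ 0.72646055 -0.22981017  0.018     ] -0.22632549207461705
[0.8046295 0.104443  0.018    ] [ 0.7276331  -0.22210228  0.018     ] -0.2315613163315431
(array([0.62997134, 0.1267204 , 0.19811398]), np.float64(0.3886323988074878)) (array([ 0.55921482, -0.17514196,  0.19846255]), np.float64(0.2932616969393962))
-0.23024325383488448 0.3100443415379984 mid [ 0.59459308 -0.02421078  0.19828826]
```

Run:
```python
from h import *
out=[]
for n in ("scene","top"):
    d=np.load(n+"0.npz")
    im=rectify(d,frame(.576,-.018,-.23),0,400)
    im=np.clip(im.astype(float)*(2 if n=="top" else 1.5),0,255).astype(np.uint8)
    for r in (22,88,130): cv2.circle(im,(200,200),int(r/.28*.4),(255,0,0),1)
    for a in np.radians([180-30]):   # reading help
        pass
    out.append(im)
cv2.imwrite("pics/rect2.png",np.hstack(out)[:,:,::-1])
```

```text
(no output)
```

View pics/rect2.png

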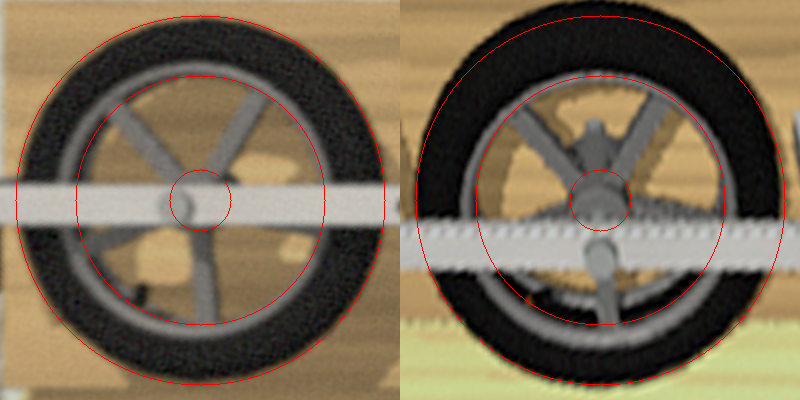

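```bash
cat >> h.py <<'E'
from scipy.spatial.transform import Rotation as Rot
FR=frame(.576,-.018,-.23)
def tool(th,s,lat,h,tilt=12,flip=1,roll=None):
    """spoke at th deg (cw from uphill), finger centre s along it, lat sideways (cw +), tip h off midplane"""
    hub,up,sy,n=FR
    a=np.radians(th); e=np.cos(a)*up+np.sin(a)*sy; tt=-np.sin(a)*up+np.cos(a)*sy
    p=hub+s*e+lat*tt+h*n
    sx=np.cross(sy,[0,0,1.]); t=np.radians(tilt)
    x=-(np.cos(t)*np.array([0,0,1.])+np.sin(t)*sx)
    b=np.radians(th if roll is None else roll); e2=np.cos(b)*up+np.sin(b)*sy
    y=e2-(e2@x)*x; y*=flip/np.linalg.norm(y)
    return p,Rot.from_matrix(np.stack([x,y,np.cross(x,y)],1))
def rows(st,poses):
    p0=np.array(st["eef_pos"]);R0=Rot.from_quat(st["tcp_rot"])
    T=[];D=[]
    for p,R in poses:
        T.append(np.round(R0.inv().apply(p-p0),3).tolist());D.append(np.round((R0.inv()*R).as_rotvec(),2).tolist())
    print("travel",T);print("dr",D)
E
python3 - <<'E'
from h import *
from plant import ctrl
s=ctrl.get_state();R0=Rot.from_quat(s["tcp_rot"]);print(R0.as_matrix().round(3))
for f in(1,-1):
  for th in(-41,0,40,75):
    p,R=tool(th,.056,-.025,-.016,12,f);print(f,th,p.round(3),R.as_matrix().round(2)[:,1],(R0.inv()*R).as_rotvec().round(2))
E
```

```text
[[-0.001  0.289  0.957]
 [-0.002  0.957 -0.289]
 [-1.    -0.002 -0.   ]]
1 -41 [ 0.534 -0.065  0.174] [-0.85 -0.51  0.15] [-2.38  0.11  0.24]
1 0 [ 0.517 -0.03   0.191] [-0.95  0.22  0.21] [-1.63  0.17  0.16]
1 40 [0.524 0.012 0.193] [-0.55  0.82  0.15] [-0.89  0.2   0.08]
1 75 [0.547 0.038 0.181] [-0.01  1.    0.05] [-0.3   0.21  0.02]
-1 -41 [ 0.534 -0.065  0.174] [ 0.85  0.51 -0.15] [ 0.75  0.19 -0.09]
-1 0 [ 0.517 -0.03   0.191] [ 0.95 -0.22 -0.21] [ 1.5   0.16 -0.17]
-1 40 [0.524 0.012 0.193] [ 0.55 -0.82 -0.15] [ 2.24  0.1  -0.24]
-1 75 [0.547 0.038 0.181] [ 0.01 -1.   -0.05] [ 2.82  0.03 -0.3 ]
```

Run:
```python
from h import *
from plant import ctrl
s=ctrl.get_state()
p,R=tool(-41,.056,-.025,-.016,12,-1);q=p.copy();q[2]=.36
rows(s,[(q,R)])
```

```text
travel [[-0.129, -0.583, 0.53]]
dr [[0.75, 0.19, -0.09]]
```

play_rows(
  claw=[255,255,255,255,255,255,255,255,255,255,255,255,255,255,255,255,255,255,255,255],
  travel=[
    [-0.05,0,0],
    [-0.1,0,0],
    [-0.129,0,0],
    [-0.129,-0.583,0.53],
    [-0.129,-0.583,0.53],
    [-0.129,-0.583,0.53],
    [-0.129,-0.583,0.53],
    [-0.129,-0.583,0.53],
    [-0.129,-0.583,0.53],
    [-0.129,-0.583,0.53],
    [-0.129,-0.583,0.53],
    [-0.129,-0.583,0.53],
    [-0.129,-0.583,0.53],
    [-0.129,-0.583,0.53],
    [-0.129,-0.583,0.53],
    [-0.129,-0.583,0.53],
    [-0.129,-0.583,0.53],
    [-0.129,-0.583,0.53],
    [-0.129,-0.583,0.53],
    [-0.129,-0.583,0.53],
  ],
  dr=[
    [0,0,0],
    [0,0,0],
    [0,0,0],
    [0.1,0.02,0],
    [0.2,0.04,-0.02],
    [0.3,0.08,-0.04],
    [0.4,0.1,-0.05],
    [0.5,0.12,-0.06],
    [0.6,0.15,-0.07],
    [0.7,0.18,-0.08],
    [0.75,0.19,-0.09],
    [0.75,0.19,-0.09],
    [0.75,0.19,-0.09],
    [0.75,0.19,-0.09],
    [0.75,0.19,-0.09],
    [0.75,0.19,-0.09],
    [0.75,0.19,-0.09],
    [0.75,0.19,-0.09],
    [0.75,0.19,-0.09],
    [0.75,0.19,-0.09],
  ],
)

```text
time: 2.15
eef_pos: [0.5348, -0.0691, 0.3587]
tcp_rot: [0.331, 0.678, -0.375, 0.539]
contact_force: [-1.2, -0.3, 0.1]
opening: -0.001
```

Run:
```python
from h import *
from plant import ctrl,vision
s=ctrl.get_state();print(s["qpos"],s["eef_pos"])
p,R=tool(-41,.056,-.025,-.016,12,-1)
ax=R.as_matrix()[:,0]
rows(s,[(p-.05*ax,R),(p-.02*ax,R),(p,R)])
for n in ("scene","wrist"):
    d=vision.read_camera(n);im=d["img"]
    if n=="scene": im=cv2.resize(im[100:360,130:380],None,fx=2,fy=2,interpolation=cv2.INTER_CUBIC)
    cv2.imwrite(f"pics/{n}1.png",im[:,:,::-1])
```

```text
[-0.30802295  0.03265666  1.64304481 -0.01856674  1.67247086 -0.82774261] [ 0.53475454 -0.06908012  0.35867203]
travel [[0.131, 0.029, 0.022], [0.161, 0.029, 0.022], [0.181, 0.029, 0.022]]
dr [[-0.01, 0.0, 0.0], [-0.01, 0.0, 0.0], [-0.01, 0.0, 0.0]]
```

View pics/scene1.png

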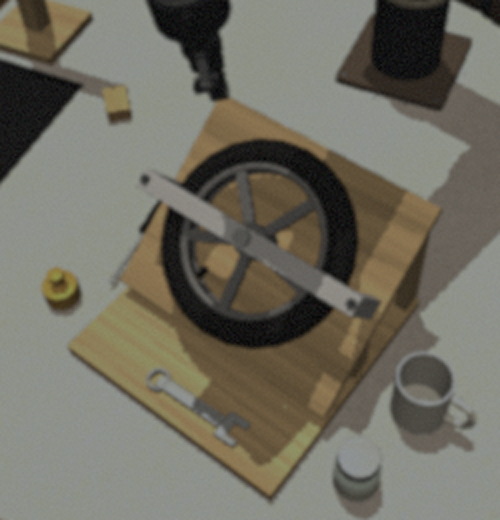

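View pics/wrist1.png

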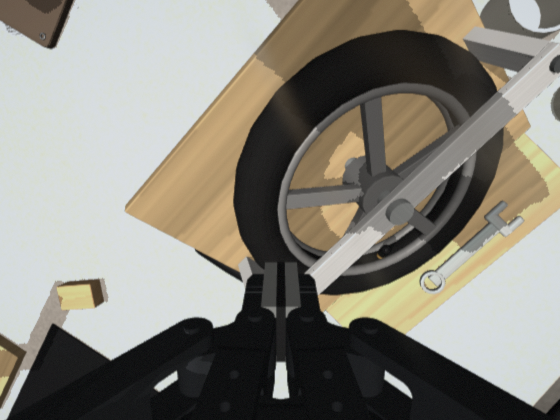

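Run:
```python
from h import *
from plant import ctrl,vision
d=vision.read_camera("wrist")
im=rectify(d,FR,0,400).copy()
for r in (22,88,130): cv2.circle(im,(200,200),int(r/.28*.4),(255,0,0),1)
d2=vision.read_camera("scene");i2=rectify(d2,FR,0,400).copy()
for r in (22,88,130): cv2.circle(i2,(200,200),int(r/.28*.4),(255,0,0),1)
P=cloud(d);hub,up,sy,n=FR;q=P-hub
# tyre circle in wrist cloud
m=(d["img"].max(-1)<45)&(np.linalg.norm(q,axis=-1)<.15)&(abs(q@n)<.025)&(np.hypot(q@up,q@sy)>.08)
hull=cv2.convexHull(np.stack([(q@sy)[m],(q@up)[m]],-1).astype(np.float32))[:,0];print(m.sum(),np.median((q@n)[m]))
c,r=cv2.minEnclosingCircle(hull);print(c,r)
cv2.imwrite("pics/rect3.png",np.hstack([im,i2])[:,:,::-1])
```

```text
20102 0.007879312607619612
(-0.0009461607551202178, 0.007594369351863861) 0.12528753280639648
```

View pics/rect3.png

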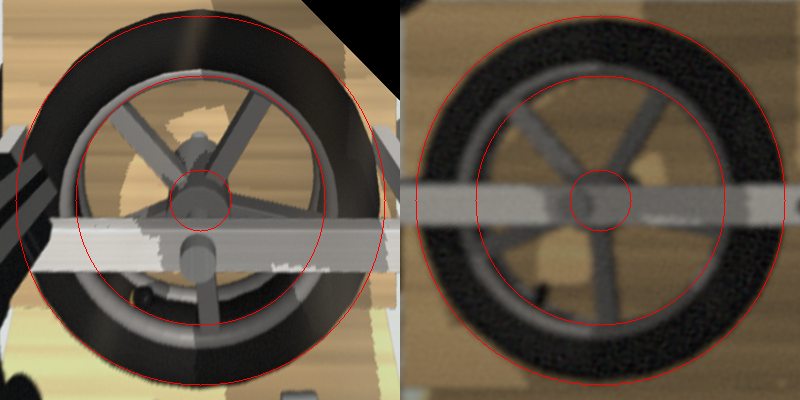

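Run:
```python
from h import *
from plant import ctrl,vision
s=ctrl.get_state()
p,R=tool(-42,.060,-.022,-.016,12,-1)
ax=R.as_matrix()[:,0]
rows(s,[(p-.07*ax,R),(p-.035*ax,R),(p,R)])
```

```text
travel [[0.111, 0.025, 0.025], [0.146, 0.025, 0.025], [0.181, 0.025, 0.025]]
dr [[-0.02, 0.0, -0.0], [-0.02, 0.0, -0.0], [-0.02, 0.0, -0.0]]
```

play_rows(
  claw=[255,255,255,255,255],
  travel=[
    [0.04,0.025,0.025],
    [0.08,0.025,0.025],
    [0.111,0.025,0.025],
    [0.111,0.025,0.025],
    [0.111,0.025,0.025],
  ],
  dr=[
    [-0.02,0,0],
    [-0.02,0,0],
    [-0.02,0,0],
    [-0.02,0,0],
    [-0.02,0,0],
  ],
)

```text
time: 2.85
eef_pos: [0.5447, -0.0672, 0.2451]
tcp_rot: [0.323, 0.683, -0.365, 0.544]
contact_force: [-0.2, 0.3, 1.2]
opening: -0.002
```

Run:
```python
from h import *
from plant import ctrl,vision
s=ctrl.get_state();print(s["eef_pos"],s["contact_force"])
p,R=tool(-42,.060,-.022,-.016,12,-1)
ax=R.as_matrix()[:,0]
rows(s,[(p-.035*ax,R),(p,R)])
a=vision.read_camera("wrist")["img"];b=vision.read_camera("scene")["img"]
b=cv2.resize(b[100:310,150:350],None,fx=2,fy=2,interpolation=cv2.INTER_CUBIC)
cv2.imwrite("pics/w4.png",np.hstack([cv2.resize(a,(400,300)),b[:300,:400]])[:,:,::-1])
```

```text
[ 0.54473159 -0.0671518   0.24505833] [-0.19476321  0.30117236  1.21880648]
travel [[0.036, -0.001, 0.001], [0.071, -0.001, 0.001]]
dr [[0.0, 0.0, -0.0], [0.0, 0.0, -0.0]]
```

View pics/w4.png

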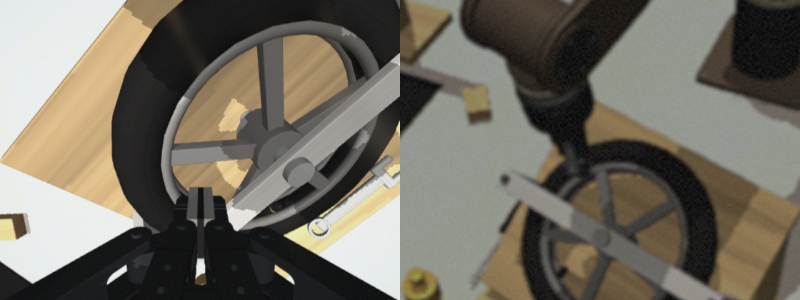

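play_rows(
  claw=[255,255,255,255,255,255],
  travel=[
    [0.015,-0.001,0.001],
    [0.03,-0.001,0.001],
    [0.045,-0.001,0.001],
    [0.058,-0.001,0.001],
    [0.071,-0.001,0.001],
    [0.071,-0.001,0.001],
  ],
  dr=[
    [0,0,0],
    [0,0,0],
    [0,0,0],
    [0,0,0],
    [0,0,0],
    [0,0,0],
  ],
)

```text
time: 3.55
eef_pos: [0.5304, -0.0661, 0.175]
tcp_rot: [0.324, 0.683, -0.366, 0.544]
contact_force: [-0.2, -1.5, -1.4]
opening: -0.003
```

Run:
```python
from h import *
from plant import ctrl,vision
s=ctrl.get_state();print(s["eef_pos"],s["contact_force"],s["wrist_torque"])
rows(s,[tool(-42+k,.060,-.0175,-.016,12,-1) for k in (0,4,8,12,16,20,24,28)])
a=vision.read_camera("wrist")["img"];b=vision.read_camera("scene")["img"]
b=cv2.resize(b[100:310,150:350],None,fx=2,fy=2,interpolation=cv2.INTER_CUBIC)
cv2.imwrite("pics/w5.png",np.hstack([cv2.resize(a,(400,300)),b[:300,:400]])[:,:,::-1])
```

```text
[ 0.53042495 -0.06605106  0.17503377] [-0.18841564 -1.46541849 -1.35826892] [-0.18163428 -0.12291072  0.01174342]
travel [[-0.002, 0.001, -0.005], [-0.004, -0.0, -0.009], [-0.005, -0.001, -0.013], [-0.006, -0.001, -0.017], [-0.007, -0.0, -0.022], [-0.009, 0.0, -0.026], [-0.01, 0.001, -0.03], [-0.01, 0.002, -0.034]]
dr [[0.0, 0.0, -0.0], [0.07, 0.0, -0.0], [0.14, 0.0, -0.0], [0.22, 0.0, -0.0], [0.29, 0.0, -0.0], [0.36, 0.0, -0.0], [0.44, 0.0, -0.0], [0.51, 0.0, -0.0]]
```

View pics/w5.png

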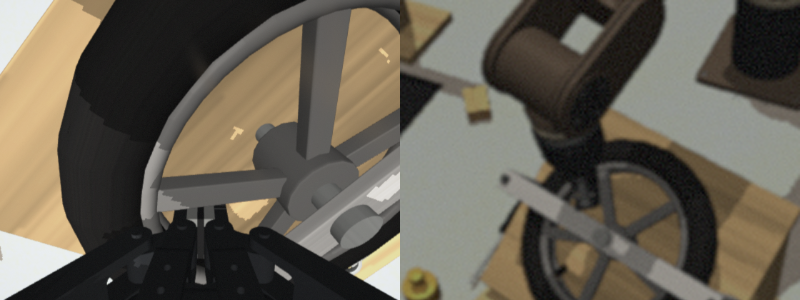

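play_rows(
  claw=[255,255,255,255,255,255,255,255],
  travel=[
    [-0.002,0.001,-0.005],
    [-0.004,0,-0.009],
    [-0.005,-0.001,-0.013],
    [-0.006,-0.001,-0.017],
    [-0.007,0,-0.022],
    [-0.009,0,-0.026],
    [-0.01,0.001,-0.03],
    [-0.01,0.002,-0.034],
  ],
  dr=[
    [0,0,0],
    [0.07,0,0],
    [0.14,0,0],
    [0.22,0,0],
    [0.29,0,0],
    [0.36,0,0],
    [0.44,0,0],
    [0.51,0,0],
  ],
)

```text
time: 4.45
eef_pos: [0.5177, -0.0363, 0.1919]
tcp_rot: [0.451, 0.567, -0.526, 0.445]
contact_force: [-0.2, -2.2, 1.3]
opening: 0.001
```

```bash
cat > look.py <<'E'
import sys
from h import *
from plant import ctrl,vision
def look(name):
    s=ctrl.get_state();print(s["eef_pos"].round(4),s["contact_force"].round(2),s["wrist_torque"].round(2),s["qpos"].round(2),s["time"])
    d=vision.read_camera("wrist");a=d["img"];d2=vision.read_camera("scene")
    b=rectify(d2,FR,0,400).copy()
    for r in (22,88,130): cv2.circle(b,(200,200),int(r/.28*.4),(255,0,0),1)
    cv2.imwrite(f"pics/{name}.png",np.hstack([cv2.resize(a,(400,300),interpolation=cv2.INTER_AREA),b[50:350]])[:,:,::-1])
    return s
E
python3 - <<'E'
from look import *
look("w6")
E
```

```text
[ 0.5177 -0.0363  0.1919] [-0.18 -2.2   1.27] [-0.35 -0.19  0.02] [-0.26  0.09  1.88 -0.01  1.37 -0.29] 4.45
```

View pics/w6.png

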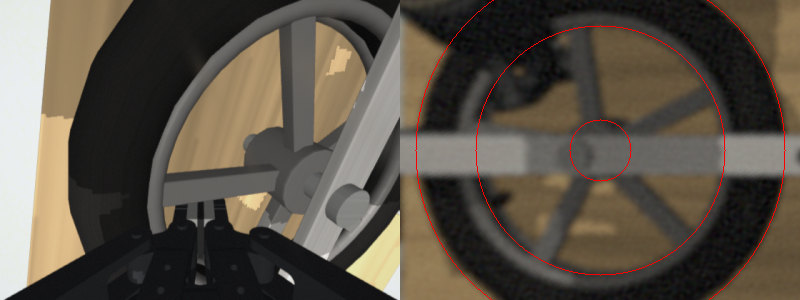

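Run:
```python
from look import *
s=ctrl.get_state()
rows(s,[tool(-14+k,.058,-.0175,-.016,12,-1) for k in range(4,77,4)])
```

```text
travel [[0.002, 0.0, -0.003], [0.001, -0.0, -0.007], [0.001, -0.0, -0.011], [0.0, -0.0, -0.016], [0.0, -0.0, -0.02], [-0.0, 0.0, -0.024], [-0.0, 0.001, -0.028], [-0.0, 0.002, -0.032], [-0.0, 0.004, -0.036], [-0.0, 0.005, -0.04], [0.0, 0.007, -0.044], [0.001, 0.009, -0.048], [0.001, 0.011, -0.051], [0.002, 0.014, -0.055], [0.003, 0.017, -0.058], [0.003, 0.019, -0.061], [0.004, 0.023, -0.063], [0.005, 0.026, -0.066], [0.007, 0.029, -0.068]]
dr [[0.08, 0.0, -0.01], [0.15, 0.0, -0.01], [0.23, 0.0, -0.01], [0.31, 0.0, -0.01], [0.38, 0.0, -0.01], [0.46, 0.0, -0.01], [0.53, 0.0, -0.01], [0.61, 0.0, -0.01], [0.68, 0.0, -0.01], [0.75, 0.0, -0.01], [0.83, 0.0, -0.01], [0.9, 0.0, -0.01], [0.97, -0.0, -0.01], [1.04, -0.0, -0.01], [1.11, -0.0, -0.01], [1.18, -0.0, -0.01], [1.25, -0.0, -0.01], [1.32, -0.0, -0.01], [1.38, -0.0, -0.01]]
```

play_rows(
  claw=[255,255,255,255,255,255,255,255,255,255,255,255],
  travel=[
    [0.002,0,-0.003],
    [0.001,0,-0.007],
    [0.001,0,-0.011],
    [0,0,-0.016],
    [0,0,-0.02],
    [0,0,-0.024],
    [0,0.001,-0.028],
    [0,0.002,-0.032],
    [0,0.004,-0.036],
    [0,0.005,-0.04],
    [0,0.007,-0.044],
    [0.001,0.009,-0.048],
  ],
  dr=[
    [0.08,0,-0.01],
    [0.15,0,-0.01],
    [0.23,0,-0.01],
    [0.31,0,-0.01],
    [0.38,0,-0.01],
    [0.46,0,-0.01],
    [0.53,0,-0.01],
    [0.61,0,-0.01],
    [0.68,0,-0.01],
    [0.75,0,-0.01],
    [0.83,0,-0.01],
    [0.9,0,-0.01],
  ],
)

```text
time: 5.75
eef_pos: [0.5241, 0.0128, 0.1916]
tcp_rot: [-0.596, -0.285, 0.723, -0.202]
contact_force: [-1.2, -1.3, -1.0]
opening: 0.002
```

Run:
```python
from look import *
s=look("w7")
rows(s,[tool(34+k,.058,-.0175,-.016,12,-1) for k in range(4,37,4)])
```

```text
[0.5241 0.0128 0.1916] [-1.25 -1.25 -1.01] [-0.24  0.05 -0.02] [-0.17  0.11  1.87  0.01  1.38  0.69] 5.75
travel [[-0.0, -0.0, -0.004], [0.001, -0.002, -0.008], [0.001, -0.002, -0.012], [0.002, -0.003, -0.017], [0.003, -0.003, -0.021], [0.004, -0.003, -0.025], [0.005, -0.003, -0.029], [0.006, -0.002, -0.033], [0.008, -0.001, -0.037]]
dr [[0.07, 0.0, 0.0], [0.14, 0.0, 0.0], [0.21, 0.0, 0.0], [0.28, 0.0, 0.0], [0.35, 0.0, 0.0], [0.41, 0.0, 0.0], [0.48, 0.0, 0.0], [0.55, 0.0, 0.0], [0.61, 0.0, 0.0]]
```

View pics/w7.png

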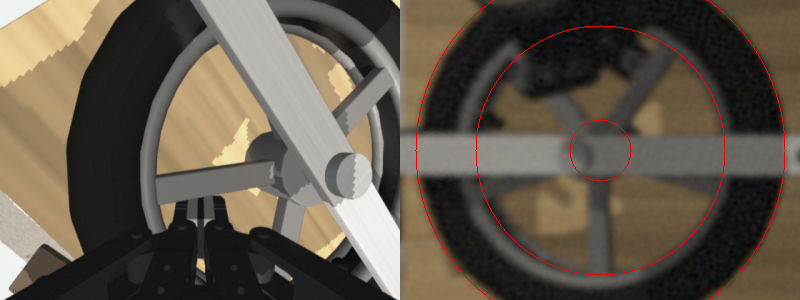

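play_rows(
  claw=[255,255,255,255,255,255,255,255,255],
  travel=[
    [0,0,-0.004],
    [0.001,-0.002,-0.008],
    [0.001,-0.002,-0.012],
    [0.002,-0.003,-0.017],
    [0.003,-0.003,-0.021],
    [0.004,-0.003,-0.025],
    [0.005,-0.003,-0.029],
    [0.006,-0.002,-0.033],
    [0.008,-0.001,-0.037],
  ],
  dr=[
    [0.07,0,0],
    [0.14,0,0],
    [0.21,0,0],
    [0.28,0,0],
    [0.35,0,0],
    [0.41,0,0],
    [0.48,0,0],
    [0.55,0,0],
    [0.61,0,0],
  ],
)

```text
time: 6.75
eef_pos: [0.5488, 0.0393, 0.1792]
tcp_rot: [-0.628, -0.057, 0.776, -0.013]
contact_force: [-2.3, 1.0, 1.2]
opening: -0.001
```

Run:
```python
from look import *
s=look("w8")
p,R=tool(70,.058,-.022,-.016,12,-1);ax=R.as_matrix()[:,0]
rows(s,[(p,R),(p-.1*ax,R)])
```

```text
[0.5488 0.0393 0.1792] [-2.3   1.02  1.15] [0.08 0.28 0.01] [-0.12  0.18  1.81  0.02  1.36  1.34] 6.75
travel [[-0.002, 0.001, 0.004], [-0.102, 0.001, 0.005]]
dr [[0.01, 0.01, 0.0], [0.01, 0.01, 0.0]]
```

View pics/w8.png

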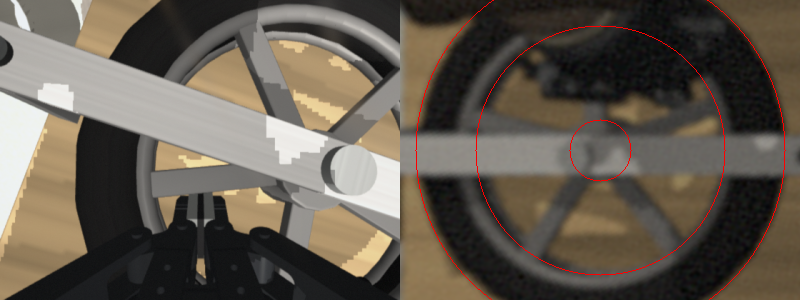

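play_rows(
  claw=[255,255,255,255,255,255],
  travel=[
    [0,0,0.005],
    [-0.02,0,0.005],
    [-0.06,0,0.005],
    [-0.1,0,0.005],
    [-0.14,0,0.005],
    [-0.15,0,0.005],
  ],
  dr=[
    [0,0,0],
    [0,0,0],
    [0,0,0],
    [0,0,0],
    [0,0,0],
    [0,0,0],
  ],
)

```text
time: 7.45
eef_pos: [0.5781, 0.0306, 0.3335]
tcp_rot: [-0.634, -0.058, 0.771, -0.016]
contact_force: [0.1, 0.3, 1.5]
opening: -0.002
```

Run:
```python
from look import *
s=look("w9")
d=vision.read_camera("wrist");b=rectify(d,FR,0,400);t=rectify(vision.read_camera("top"),FR,0,400)
o=np.hstack([b,np.clip(t.astype(int)*2,0,255).astype(np.uint8)]).copy()
for x in (200,600):
  for r in (22,88,130): cv2.circle(o,(x,200),int(r/.28*.4),(255,0,0),1)
cv2.imwrite("pics/w9b.png",o[:,:,::-1])
```

```text
[0.5781 0.0306 0.3335] [0.11 0.32 1.53] [-0.02 -0.03  0.02] [-0.13  0.13  1.59  0.02  1.63  1.33] 7.45
```

View pics/w9.png

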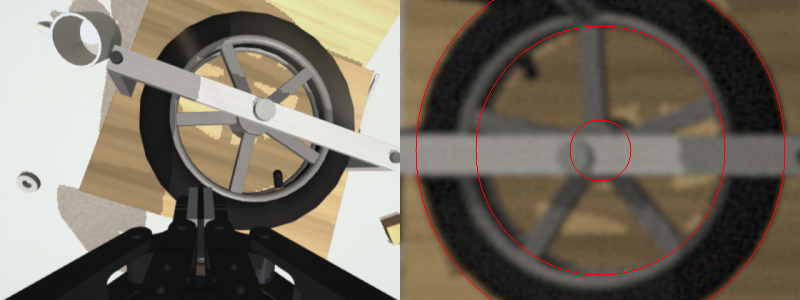

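View pics/w9b.png

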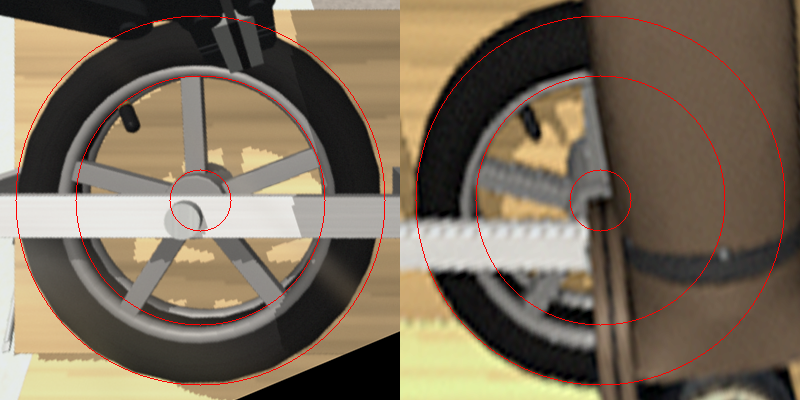

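Run:
```python
from look import *
s=ctrl.get_state()
p,R=tool(-4,.042,-.0195,-.016,12,-1);ax=R.as_matrix()[:,0]
rows(s,[(p-.13*ax,R),(p-.06*ax,R),(p,R)])
```

```text
travel [[0.016, 0.066, 0.023], [0.086, 0.066, 0.022], [0.146, 0.067, 0.022]]
dr [[-1.31, 0.0, 0.01], [-1.31, 0.0, 0.01], [-1.31, 0.0, 0.01]]
```

play_rows(
  claw=[255,255,255,255,255,255,255,255,255,255,255,255],
  travel=[
    [0.016,0.02,0.01],
    [0.016,0.04,0.02],
    [0.016,0.066,0.023],
    [0.016,0.066,0.023],
    [0.016,0.066,0.023],
    [0.016,0.066,0.023],
    [0.016,0.066,0.023],
    [0.016,0.066,0.023],
    [0.016,0.066,0.023],
    [0.03,0.066,0.022],
    [0.06,0.066,0.022],
    [0.06,0.066,0.022],
  ],
  dr=[
    [-0.14,0,0],
    [-0.28,0,0],
    [-0.42,0,0],
    [-0.56,0,0],
    [-0.7,0,0.01],
    [-0.84,0,0.01],
    [-0.98,0,0.01],
    [-1.12,0,0.01],
    [-1.26,0,0.01],
    [-1.31,0,0.01],
    [-1.31,0,0.01],
    [-1.31,0,0.01],
  ],
)

```text
time: 8.85
eef_pos: [0.5437, -0.0327, 0.2597]
tcp_rot: [-0.487, -0.519, 0.581, -0.394]
contact_force: [-1.0, -0.6, -0.4]
opening: -0.001
```

Run:
```python
from look import *
s=look("w10")
p,R=tool(-4,.042,-.0195,-.016,12,-1);ax=R.as_matrix()[:,0]
rows(s,[(p-.03*ax,R),(p,R)])
```

```text
[ 0.5437 -0.0327  0.2597] [-1.02 -0.57 -0.42] [-0.03 -0.1   0.04] [-0.24  0.1   1.75 -0.01  1.51 -0.09] 8.85
travel [[0.049, 0.003, 0.001], [0.079, 0.003, 0.001]]
dr [[-0.0, 0.0, 0.01], [-0.0, 0.0, 0.01]]
```

View pics/w10.png

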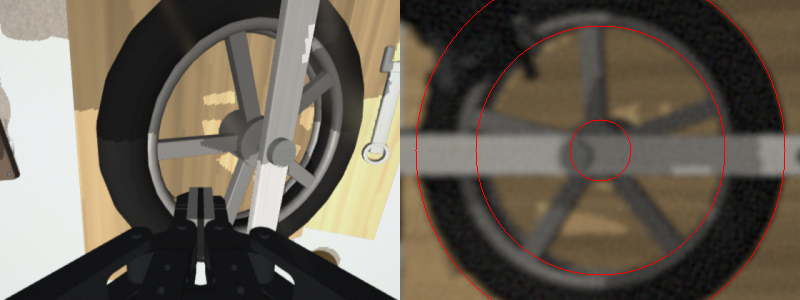

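Finger is clear behind spoke B with the valve to its left; descend.

play_rows(
  claw=[255,255,255,255,255,255],
  travel=[
    [0.02,0.003,0.001],
    [0.04,0.003,0.001],
    [0.055,0.003,0.001],
    [0.067,0.003,0.001],
    [0.079,0.003,0.001],
    [0.079,0.003,0.001],
  ],
  dr=[
    [0,0,0],
    [0,0,0],
    [0,0,0],
    [0,0,0],
    [0,0,0],
    [0,0,0],
  ],
)

```text
time: 9.55
eef_pos: [0.5318, -0.0311, 0.1851]
tcp_rot: [-0.488, -0.517, 0.581, -0.396]
contact_force: [-0.5, -1.0, -0.2]
opening: -0.004
```

Run:
```python
from look import *
s=look("w11")
rows(s,[tool(-4+k,.042,-.0175,-.016,12,-1) for k in range(0,41,4)])
```

```text
[ 0.5318 -0.0311  0.1851] [-0.5  -1.01 -0.17] [-0.08 -0.08 -0.02] [-0.25  0.14  1.85 -0.01  1.37 -0.09] 9.55
travel [[0.003, -0.002, -0.003], [0.003, -0.003, -0.006], [0.002, -0.003, -0.009], [0.002, -0.004, -0.012], [0.002, -0.004, -0.015], [0.002, -0.005, -0.018], [0.001, -0.005, -0.021], [0.001, -0.004, -0.024], [0.001, -0.004, -0.027], [0.002, -0.003, -0.031], [0.002, -0.003, -0.034]]
dr [[-0.0, 0.0, 0.01], [0.07, 0.0, 0.01], [0.15, 0.0, 0.01], [0.22, 0.0, 0.01], [0.3, 0.0, 0.01], [0.38, 0.0, 0.01], [0.45, 0.0, 0.01], [0.52, 0.0, 0.01], [0.6, 0.0, 0.01], [0.67, 0.01, 0.01], [0.74, 0.01, 0.01]]
```

View pics/w11.png

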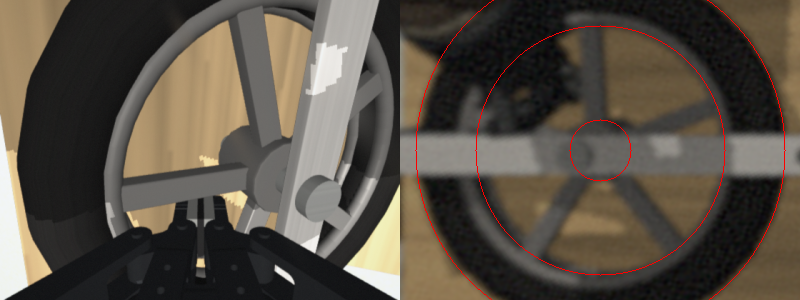

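play_rows(
  claw=[255,255,255,255,255,255,255,255,255,255],
  travel=[
    [0.003,-0.002,-0.003],
    [0.003,-0.003,-0.006],
    [0.002,-0.003,-0.009],
    [0.002,-0.004,-0.012],
    [0.002,-0.004,-0.015],
    [0.002,-0.005,-0.018],
    [0.001,-0.005,-0.021],
    [0.001,-0.004,-0.024],
    [0.001,-0.004,-0.027],
    [0.001,-0.004,-0.027],
  ],
  dr=[
    [0,0,0.01],
    [0.07,0,0.01],
    [0.15,0,0.01],
    [0.22,0,0.01],
    [0.3,0,0.01],
    [0.38,0,0.01],
    [0.45,0,0.01],
    [0.52,0,0.01],
    [0.6,0,0.01],
    [0.6,0,0.01],
  ],
)

```text
time: 10.65
eef_pos: [0.5332, -0.0037, 0.1875]
tcp_rot: [-0.587, -0.32, 0.705, -0.238]
contact_force: [-1.2, -0.2, -0.8]
opening: -0.003
```

Run:
```python
from look import *
s=look("w12")
rows(s,[tool(28+k,.042,-.0175,-.016,12,-1) for k in range(0,11,2)])
d=vision.read_camera("wrist");b=rectify(d,FR,0,400);c=rectify(vision.read_camera("scene"),FR,0,400)
cv2.imwrite("pics/w12b.png",np.hstack([b,c])[:,:,::-1])
```

```text
[ 0.5332 -0.0037  0.1875] [-1.19 -0.23 -0.77] [-0.11  0.01  0.02] [-0.2   0.13  1.85  0.    1.36  0.56] 10.65
travel [[0.003, -0.001, 0.0], [0.003, -0.001, -0.001], [0.003, -0.002, -0.003], [0.003, -0.003, -0.004], [0.003, -0.003, -0.006], [0.003, -0.004, -0.007]]
dr [[-0.0, 0.0, -0.01], [0.03, 0.0, -0.01], [0.07, 0.0, -0.01], [0.11, 0.0, -0.01], [0.14, 0.0, -0.01], [0.18, 0.0, -0.01]]
```

View pics/w12.png

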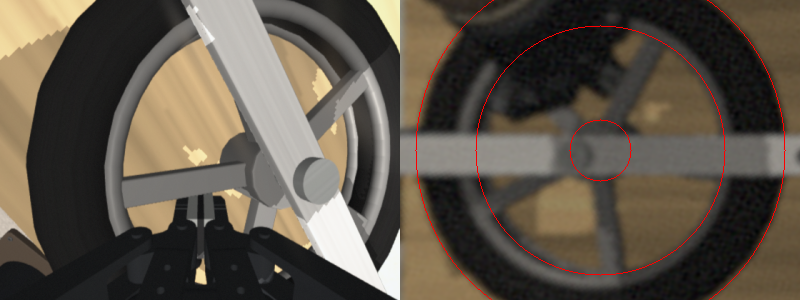

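View pics/w12b.png

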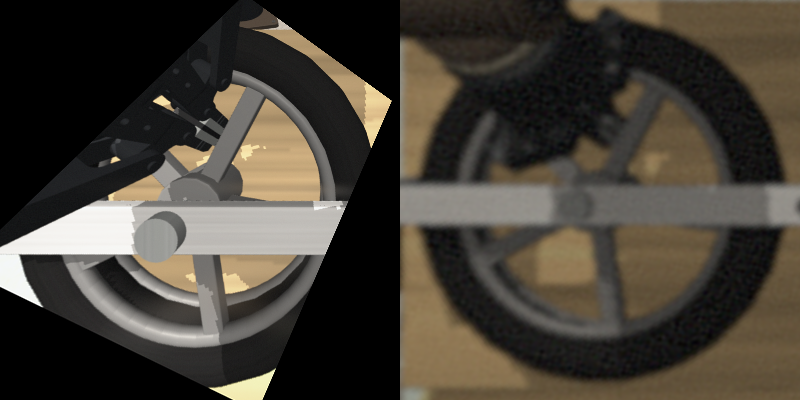

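play_rows(
  claw=[255,255,255,255,255,255],
  travel=[
    [0.003,-0.001,-0.001],
    [0.003,-0.002,-0.003],
    [0.003,-0.003,-0.004],
    [0.003,-0.003,-0.005],
    [0.003,-0.003,-0.005],
    [0.003,-0.003,-0.005],
  ],
  dr=[
    [0.03,0,-0.01],
    [0.07,0,-0.01],
    [0.11,0,-0.01],
    [0.12,0,-0.01],
    [0.12,0,-0.01],
    [0.12,0,-0.01],
  ],
)

```text
time: 11.45
eef_pos: [0.5342, 0.0016, 0.1846]
tcp_rot: [-0.599, -0.28, 0.723, -0.199]
contact_force: [0.8, -2.1, 0.0]
opening: 0.003
```

Run:
```python
from look import *
s=ctrl.get_state();print(s["eef_pos"],s["contact_force"])
d=vision.read_camera("wrist");b=rectify(d,FR,0,400);c=rectify(vision.read_camera("scene"),FR,0,400)
cv2.imwrite("pics/w13b.png",np.hstack([b,c])[:,:,::-1])
```

```text
[0.53421185 0.00163126 0.18459078] [ 0.76598358 -2.12857331  0.04570412]
```

View pics/w13b.png

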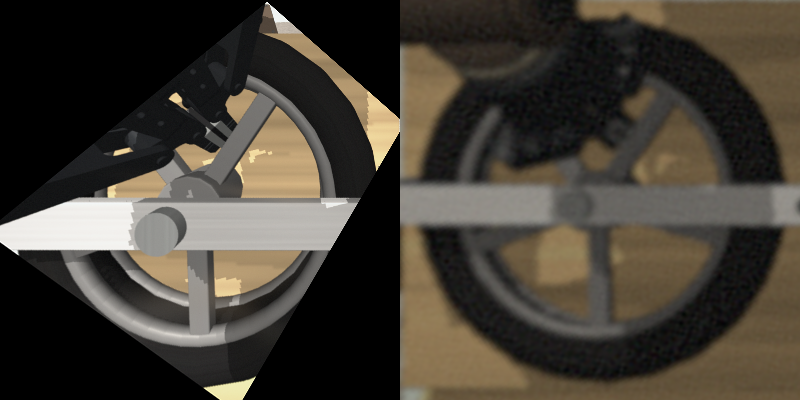

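play_rows(
  claw=[255,255,255,255,255,255,255,255],
  travel=[
    [0,0,0.002],
    [-0.01,0,0.002],
    [-0.03,0,0.002],
    [-0.06,0,0.002],
    [-0.1,0,0.002],
    [-0.14,0,0.002],
    [-0.17,0,0.002],
    [-0.17,0,0.002],
  ],
  dr=[
    [0,0,0],
    [0,0,0],
    [0,0,0],
    [0,0,0],
    [0,0,0],
    [0,0,0],
    [0,0,0],
    [0,0,0],
  ],
)

```text
time: 12.35
eef_pos: [0.5696, -0.0079, 0.3582]
tcp_rot: [-0.603, -0.278, 0.72, -0.201]
contact_force: [-0.2, 0.3, 0.1]
opening: -0.003
```

Run:
```python
from look import *
s=ctrl.get_state();print(s["eef_pos"],s["contact_force"])
d=vision.read_camera("wrist");b=rectify(d,FR,0,400);c=rectify(vision.read_camera("scene"),FR,0,400)
o=np.hstack([b,c]).copy()
for x in (200,600): cv2.line(o,(x,100),(x,330),(255,0,0),1)
cv2.imwrite("pics/w14b.png",o[:,:,::-1])
```

```text
[ 0.56963202 -0.00792667  0.3582188 ] [-0.24322704  0.27278588  0.14094167]
```

View pics/w14b.png

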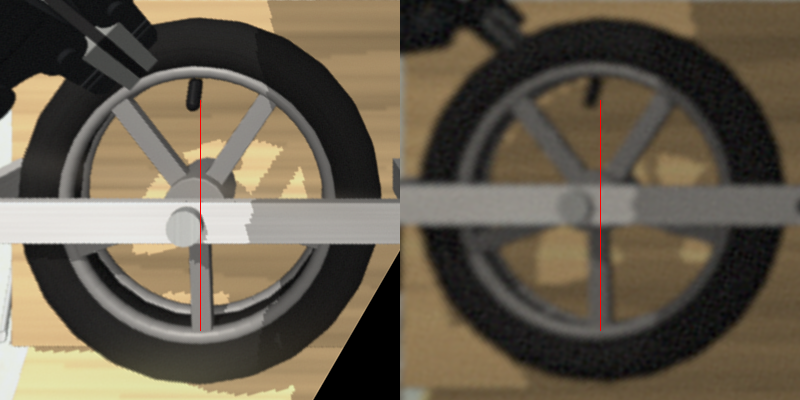

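```bash
cat > ang.py <<'E'
from h import *
def fit(d,spokes=(-36,36,180),show=None):
    im=rectify(d,FR,.005,560).astype(float)  # 0.5mm/px
    sat=(im.max(-1)-im.min(-1))/(im.max(-1)+1); sat=cv2.GaussianBlur(sat,(0,0),1)
    best=None
    def samp(dx,dy,th):
        inn=[];out=[]
        for k in spokes:
            a=np.radians(k+th);e=np.array([np.sin(a),-np.cos(a)]);t=np.array([np.cos(a),np.sin(a)])
            r=np.linspace(36 if k!=180 else 55,80,20)
            for l in (-5,-2.5,0,2.5,5): inn.append(r[:,None]*e+l*t)
            for l in (-11,-9.5,9.5,11): out.append(r[:,None]*e+l*t)
        c=280+np.array([dx,dy])*2
        g=lambda P: cv2.remap(sat.astype(np.float32),*(np.float32((np.vstack(P)*2+c)[None,:,i]) for i in (0,1)),cv2.INTER_LINEAR).mean()
        return g(out)-g(inn)
    L=[(samp(dx,dy,th),dx,dy,th) for dx in np.arange(-6,6.1,1) for dy in np.arange(-6,8.1,1) for th in np.arange(-12,12.1,.5)]
    L.sort(reverse=True);return L[:5]
E
python3 - <<'E'
from ang import *
from plant import ctrl,vision
for n in("wrist","scene"):
    d=vision.read_camera(n); np.savez(n+"_e.npz",**d)
    for x in fit(d): print(n,np.round(x,3))
for n in("wrist_e","scene_e"): print(n,np.round(fit(np.load(n+".npz"),(-36,36))[0],3))
E
```

```text
wrist [ 0.29  0.   -1.   -2.  ]
wrist [ 0.288  0.    -2.    -2.   ]
wrist [ 0.287  0.    -2.    -2.5  ]
wrist [ 0.286  0.    -1.    -1.5  ]
wrist [ 0.286  0.    -1.    -2.5  ]
scene [ 0.29  0.    0.   -2.  ]
scene [ 0.288  0.    -1.    -2.   ]
scene [ 0.288  0.     0.    -1.5  ]
scene [ 0.286  0.    -1.    -1.5  ]
scene [ 0.286  0.     1.    -2.   ]
wrist_e [ 0.325  0.    -1.    -2.   ]
scene_e [ 0.293  1.     0.    -3.   ]
```

Run:
```python
from plant import ctrl
s=ctrl.get_state();print(s["time"],abs(s["dq"]).max(),s["contact_force"]);print(ctrl.sign_off())
```

```text
12.55 0.015888812520947617 [ 0.02664146 -0.56030346 -1.08806897]
the job is handed in; nothing more can be done
None
```

I turned the wheel about 147° clockwise, seen from the front. The shut fingertips pushed first one spoke and then the next in the half above the bridge. I then backed off, lifted clear and handed the job in at about 12.6 s.

- **Wheel angle:** The spoke fit to the wrist and scene images puts the valve about 2° short of the very top, roughly 3 mm against the 9 mm allowed. Using only the two upper spokes, the scene image gave 3°. My yaw estimate for the stand adds roughly another degree of uncertainty.
- **Stand:** In the last wrist and scene pictures the wheel centre still fits its first measured position to within about 1–2 mm.
- **Forces:** The forces read after each push were about 2–3 N. I did not read them during the moves.
- **Tool and surroundings:** The tool ended about 0.1 m above the tyre, touching nothing. I steered clear of the things lying around, but did not measure their positions again at the end.

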